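# Load the setting rings and hold the gauge's recessed zero button

## Task

Zero the ring-stack gauge on the bench: slip the large steel ring over its locating post and down fully home on the base, then the small ring down onto it. Then take the screwdriver out of the wooden block, reach its blade down through the round hole in the lid of the gauge's box and press the recessed button all the way down without forcing it; finish still gripping the screwdriver and holding the button down. Do not press the button before both rings are home, and leave the tape roll, the wedge and the loose nut where they lie.

Things in the scene. Friction and masses are not known exactly. Their poses are not given: they have to be found in the camera images.
- gauge: ring-stack gauge, fixed to the bench: flat grey base 120 x 235 x 14 mm high, long along its own y. A round steel post stands near its -y end and a grey box 90 x 90 mm with an aluminium lid near its +y end (box centre at own x 0, y +65 mm; lid face 70 mm above the bench; a small dark display window on the -x side). Origin on the bench under the base, z up; the post is at own x 0, y -75 mm
- post_foot (a point): where the axis of the post meets the top of the base, 14 mm above the bench. Post 16 mm in diameter, 58 mm high from here, its last 14 mm tapering to a 7 mm tip; axes as the gauge's. 95 mm of clear base lies between the post axis and the box wall
- aperture (a point): centre of the round hole in the box lid, in the plane of the lid face, 70 mm above the bench: hole 18 mm in diameter, lid 6 mm thick
- button_face (a point): centre of the top face of the recessed push button, a flat plastic disc 17 mm in diameter straight under the hole, 20 mm below the lid face; moves down with the button
- zero_button (a joint): travel of the button in m: 0 up, 0.006 fully down against its stop. Spring return: starts to move at 2 N, 5 N when fully down
- big_ring: large plain steel ring, loose, lying flat: outside 54 mm, bore 20 mm, 20 mm high, 0.22 kg nominal. Origin at the centre of its underside, z up along its axis
- small_ring: small plain steel ring, loose, lying flat: outside 38 mm, bore 20 mm, 20 mm high, 0.10 kg nominal. Origin and axes as the large ring
- tool_block: fixed wooden block 70 x 110 x 70 mm high with three holes in a row along its own y; the screwdriver stands in the middle one (8.4 mm in diameter, 64 mm deep, at the block's centre), the other two are empty. Origin under its centre
- screwdriver: slotted screwdriver, 213 mm long, 0.11 kg nominal, standing blade down and nearly upright in the block: plastic handle 29 mm in diameter and 100 mm long, from 6 to 106 mm along its own +y; steel shaft 6.8 mm in diameter below it. Its own y axis runs from blade to handle end (up at the start). The tool's axis passes 14 mm from the origin, at own x 0, z +13.8 mm
- driver_tip (a point): end of the screwdriver's blade, on the tool's axis; at the start about 6 mm above the bench, in the hole. It must rise at least 70 mm to clear the block
- driver_grip (a point): grip point on the axis of the handle, 172.5 mm from the blade tip and 40 mm below the handle's upper end
- masking_tape: bystander: roll of masking tape lying flat, 105 mm across, 24 mm high; origin at the centre of its underside
- wood_wedge: bystander: hardwood wedge 40 x 120 x 26 mm lying flat, long along its own y; origin at the centre of its underside
- hex_nut: bystander: loose hexagon nut, 24 x 27 x 13 mm, lying flat; origin at the centre of its underside

How it is judged:
On the way, in this order (a step that is already met when the one before it is completed fails the run):
1. the large ring is home on the gauge's base, over the post, let go (z of big_ring in the frame of post_foot between -0.003 and 0.003 m and horizontal distance between big_ring and post_foot below 0.0045 m and angle between big_ring's own z axis and vertical below 0.08 rad and contact force between the fingers and big_ring below 0.3 N), for 0.2 s.
2. the small ring is home on the large one, over the post, let go (z of big_ring in the frame of post_foot between -0.003 and 0.003 m and horizontal distance between each of big_ring, small_ring and post_foot below 0.0045 m and angle between each of big_ring, small_ring's own z axis and vertical below 0.08 rad and z of small_ring in the frame of post_foot between 0.017 and 0.023 m and contact force between the fingers and small_ring below 0.3 N), for 0.2 s.
3. the gripped screwdriver holds the recessed button down (value of joint zero_button above 0.0045 m and contact force between screwdriver and gauge above 1.5 N and distance between driver_tip and button_face below 0.01 m and contact force between the fingers and screwdriver above 3 N and angle between screwdriver's own y axis and vertical below 0.3 rad), for 0.3 s.
At the end, for the whole second after the job is handed in: Rings free of the fingers, on the post within 4.5 mm and 0.08 rad: large within 3 mm of the base, small within 3 mm of resting on it. Screwdriver gripped (over 3 N), upright within 0.3 rad, bearing over 1.5 N on the gauge, tip within 10 mm of the button face; button down over 4.5 mm (all of step 2 and all of step 3 and contact force between the fingers and big_ring below 0.3 N); the arm keeps its last pose, push and grip.
It fails at once if the button is pressed before both rings are home (value of joint zero_button above 0.003 m and not (z of big_ring in the frame of post_foot between -0.003 and 0.003 m and horizontal distance between each of big_ring, small_ring and post_foot below 0.0045 m and angle between each of big_ring, small_ring's own z axis and vertical below 0.08 rad and z of small_ring in the frame of post_foot between 0.017 and 0.023 m)).
It fails at once if the screwdriver is forced against the gauge with more than 40 N (contact force between screwdriver and gauge above 40 N).
It fails at once if the tape roll, wedge or nut is moved more than 20 mm (distance of any of masking_tape, wood_wedge, hex_nut from where it was at the start of the episode above 0.02 m).
It also fails if it takes over 66 s, if anything falls off the work surface, if the arm or the gripper's body presses on something with over 40 N, if the wrist force passes 120 N, or if a joint passes its speed limit or range.

## Robot

A 7-joint arm with a two-finger parallel gripper is mounted at the origin on a cart in front of the work surface, level with it; the furniture and walls round the work are solid. World frame = base frame: x ahead of the robot, y to its left, z up, the work surface at z = 0. Lengths are in m, angles in rad, forces in N, time in s.
With the tool pointing down it reaches from about 0.4 to 0.85 m from the base axis. Payload 10.4 kg.
Tool frame: the origin (TCP) lies at the centre of the arm's flange, where the gripper is bolted on; the fingertips stand 173 mm ahead of it and the grasp point (between the pads) lies 155 mm ahead of it; z points along the fingers, y is the line along which they close (so a half turn about z gives the same grasp; the last joint's range is limited). The gripper opens to 85 mm and grips with 20 to 120 N. Pads are 22 mm wide; open, the fingers measure 114 mm over their backs; the gripper's body (76 mm by 85 mm) begins 54 mm behind the grasp point. The pads swing forward as they close: fully open they stand 13 mm farther back than shut.
Start: joints at [1.248, 0.332, -0.065, 1.46, 0.022, 1.35, -0.088], TCP at [0.185, -0.597, 0.405] pointing down, gripper open.
Joint ranges: [-2.6, 2.6], [-0.5, 2.12], [-1.47, 1.34], [0.16, 2.42], [-1.27, 4.41], [0.06, 2.06], [-2.6, 2.6]. Speed limits (rad/s): [2.22, 2.22, 2.79, 2.79, 3.14, 3.14, 3.14].

## Interface

Orientations are given as a unit quaternion [x, y, z, w].
In Python, from workcell import manip, viewer, finder gives the robot as it stands.
- The arm moves only by the tool arm_command, never from a script. Its argument "plan" is a list of rows, each an object with "dp": the shift along the tool's x, y, z in mm, a list of three; "spin": the turn about the tool's z in rad. A call has 1 to 5 rows; each row shifts and turns the commanded pose from where the row before left it, along the tool's axes as they then stand; what a row does not reach is not made up. A row lasts 1/10 s, in which the tool goes at most 50 mm and 8.59 degrees, less where a joint would pass 70% of its speed; a pose out of reach is approached as far as the arm can. A call is refused whole if a number of a shift passes 50 or a number of a turn 0.15, either way. A call with a gripper value outside its range is refused whole. "grip" is the closure, from -1 (fully open) to 1 (shut), set as the call begins (left out, the last holds). The fingers move at their own pace and stop on an object; "newtons" is the grip in N (left out, the last holds). Time passes only in rows, so rows that do not move let the fingers close. It gives the time, the measured TCP pose, the force, the opening and the grip force at its end, in the units of the state.
- manip.get_obs(): the state, without advancing time (a new reading comes with each control period).
- viewer.camera(name): name is "side" or "top"; returns the picture (400x640x3 uint8, blue, green, red); there is no depth.
- viewer.camera_params(name): a dict with "vertical_fov" (degrees; the focal length in pixels is half the picture's height over the tangent of half this angle, whatever the lens; pixels are square), "cx", "cy" (the principal point, pixels), "R" (3x3) and "t" (3): a world point X has camera coordinates R X + t. Camera axes: x right, y down, z forward; pixel columns grow to the right and rows downward; lengths in m; the calibration is good to about 2 mm. A picture is of the moment at which its call begins. camera_params takes no time and is no camera call.
- manip.hand_in(): hands the job in; it is judged then, once.
Trained networks look in the newest picture that a camera, given by its name, has taken for a name from the list of things; names that differ only in an ending like _2 or _b are one class to them, and where a whole thing is asked for, a point or a joint stands for the part that bears it (a point fixed in the world has none). Each returns a list of dicts, best first, with "score" (0 to 1); they miss things now and then, are a little off and sometimes report something else, mostly with a low value. They report only what shows in the picture. A call takes as long as a camera call.
- finder.find_in(camera, thing): "position" ([x, y, z] in m, in world coordinates, good to about 4 mm: the middle of the surface that is visible of it).
The state is a dict: "clock": time; "joint_pos": joint angles; "joint_velocities": joint speeds; "tau": joint torques, N m; "position": TCP position; "ee_rot": TCP orientation; "ft_force": force on the tool from outside, world axes, zero at the start; "torque": the same for the moment, N m; "grip_width": opening from 0.0 (shut) to 1.0 (fully open); "grasp_force": force on a finger pad.
Only numpy, scipy, OpenCV 4.12 (cv2) and the standard library are available. Lean on these libraries where they do the work, as an engineer would, in place of code of your own. Each camera call takes 0.05 s, during which the arm holds its last target. There are 200 camera calls.

## Working session

There is one attempt and no reset: what is moved stays moved. The work goes in short steps, Python scripts to look and compute and a tool call to move; the robot and the scene stay as the last step left them, time stands still between calls to the robot, and variables do not carry over. Pictures are saved under pics/ and viewed, at most 10 in all, crops included, and the job is handed in when it is done.

Besides the shell and the picture viewer there is one more tool, called after "Emit:" as name([rows], argument=value, ...), one row to a line, values as JSON. arm_command: Moves the arm, as the interface text tells. Its arguments: {"type":"object","properties":{"plan":{"type":"array","items":{"type":"object","properties":{"dp":{"type":"array","items":{"type":"number"}},"spin":{"type":"number"}}}},"grip":{"type":"number"},"newtons":{"type":"number"}},"required":["plan"]}

```bash
mkdir -p pics; cat > h.py <<'E'
import numpy as np, cv2
from workcell import manip, viewer, finder
def cam(n):
    p=viewer.camera_params(n); f=200/np.tan(np.radians(p["vertical_fov"])/2)
    return f,p["cx"],p["cy"],np.array(p["R"]),np.array(p["t"])
def proj(n,X):
    f,cx,cy,R,t=cam(n); c=R@np.array(X)+t
    return np.array([cx+f*c[0]/c[2],cy+f*c[1]/c[2]])
def ray(n,uv,z):
    f,cx,cy,R,t=cam(n); d=R.T@np.array([(uv[0]-cx)/f,(uv[1]-cy)/f,1]); o=-R.T@t
    return o+d*(z-o[2])/d[2]
def obs():
    o=manip.get_obs(); return {k:np.round(o[k],3).tolist() for k in ("clock","joint_pos","position","ee_rot","ft_force","grip_width","grasp_force")}
E
python3 - <<'E'
from h import *
a=viewer.camera("top"); b=viewer.camera("side")
cv2.imwrite("pics/top.png",a); cv2.imwrite("pics/side.png",b)
for c in("top","side"):
    p=viewer.camera_params(c); print(c,p["vertical_fov"],-np.array(p["R"]).T@p["t"])
for n in["gauge","big_ring","small_ring","screwdriver","aperture","post_foot","tool_block"]:
    r=finder.find_in("top",n); print(n,[(np.round(q["position"],3).tolist(),round(q["score"],2)) for q in r[:2]])
print(obs())
E
```

```text
top 43.53400817700101 [2.86727952e-01 3.96333528e-04 1.43529346e+00]
side 55.90121020880199 [ 0.43704474 -0.82712428  0.47623124]
gauge [([0.528, 0.05, 0.019], 0.64)]
big_ring [([0.608, -0.292, 0.02], 0.69)]
small_ring [([0.468, -0.304, 0.018], 0.57)]
screwdriver [([0.483, 0.305, 0.214], 0.62)]
aperture [([0.527, 0.046, 0.014], 0.93)]
post_foot [([0.526, 0.048, 0.012], 0.91)]
tool_block [([0.477, 0.303, 0.07], 0.6), ([0.526, 0.05, 0.016], 0.42)]
{'clock': 0.45, 'joint_pos': [1.248, 0.332, -0.065, 1.46, 0.022, 1.35, -0.088], 'position': [0.185, -0.597, 0.405], 'ee_rot': [0.989, 0.149, 0.0, -0.0], 'ft_force': [-0.033, 0.238, 0.006], 'grip_width': 1.0, 'grasp_force': 0.0}
```

View pics/top.png

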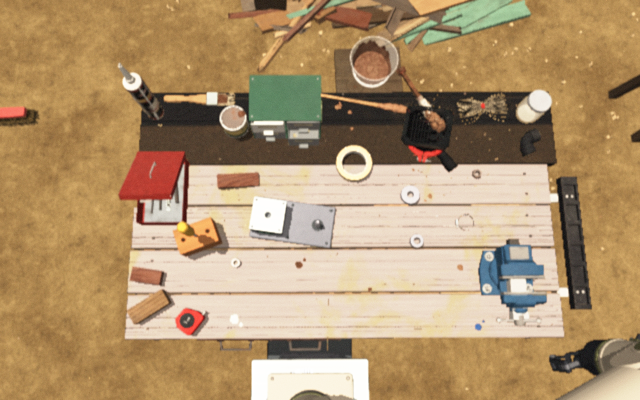

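View pics/side.png

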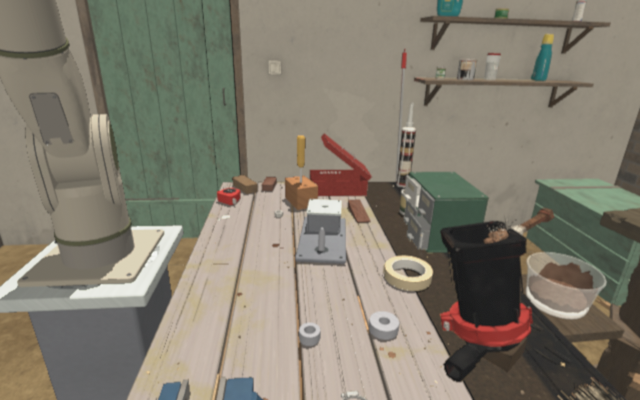

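The top view shows the large ring at about (410,194), the small ring at (416,241), the post at about (319,225), the box lid hole near (266,214) and the screwdriver handle at (184,230). The side view agrees. I'll enlarge the parts that matter.

```bash
python3 - <<'E'
from h import *
a=cv2.imread("pics/top.png"); b=cv2.imread("pics/side.png")
def crop(im,x,y,w,h,k): return cv2.resize(im[y:y+h,x:x+w],(w*k,h*k),interpolation=cv2.INTER_CUBIC)
c1=crop(a,240,190,100,60,4); c2=crop(a,390,180,50,75,4); c3=crop(a,165,210,60,50,4)
d=crop(b,290,195,70,75,4)
out=np.zeros((600,800,3),np.uint8)
out[0:240,0:400]=c1; out[0:300,400:600]=c2; out[300:500,400:640]=c3; out[240:540,0:280]=d
cv2.imwrite("pics/comp.png",out)
for n in["button_face","driver_grip","hex_nut","masking_tape","wood_wedge"]:
    r=finder.find_in("top",n); print(n,[(np.round(q["position"],3).tolist(),round(q["score"],2)) for q in r[:2]])
viewer.camera("side")
for n in["big_ring","small_ring","screwdriver","aperture","tool_block"]:
    r=finder.find_in("side",n); print(n,[(np.round(q["position"],3).tolist(),round(q["score"],2)) for q in r[:2]])
E
```

```text
button_face []
driver_grip [([0.475, 0.301, 0.21], 0.65)]
hex_nut [([0.525, 0.047, 0.014], 0.73)]
masking_tape [([0.707, -0.133, 0.026], 0.64)]
wood_wedge [([0.654, 0.204, 0.017], 0.94), ([0.485, 0.305, 0.211], 0.42)]
big_ring [([0.611, -0.307, 0.022], 0.59)]
small_ring [([0.474, -0.319, 0.019], 0.77)]
screwdriver [([0.486, 0.304, 0.17], 0.79)]
aperture [([0.525, 0.048, 0.014], 0.73)]
tool_block [([0.485, 0.273, 0.051], 0.95)]
```

View pics/comp.png

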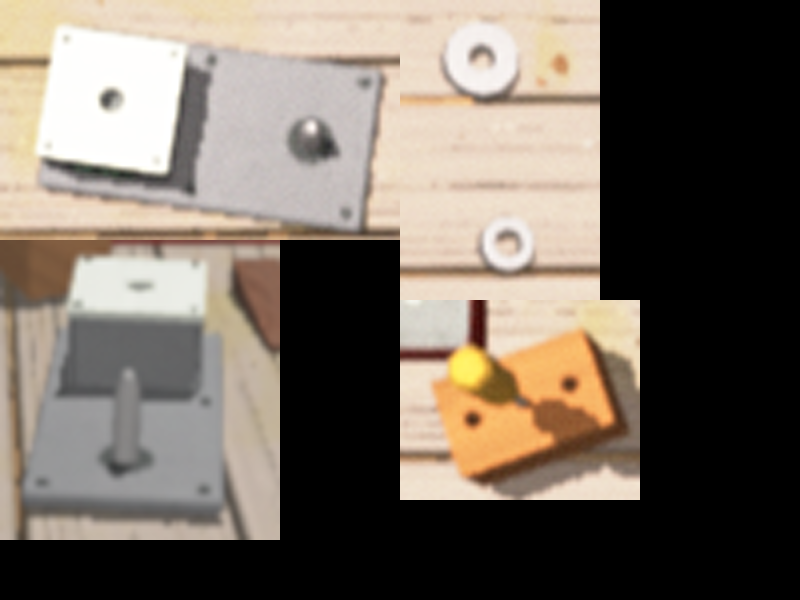

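The crop shows the lid hole at crop (111,98), the post tip at about (313,119), the bore of the large ring at (482,57) and that of the small ring at (509,241). The handle leans slightly, and the block is turned by about 20°. I'll turn these into positions.

```bash
python3 - <<'E'
from h import *
def px(c,o,x0,y0): return ((c[0]-o[0]+.5)/4-.5+x0,(c[1]-o[1]+.5)/4-.5+y0)
T=lambda c,z:np.round(ray("top",px(c,(0,0),240,190),z),4)
R=lambda c,z:np.round(ray("top",px(c,(400,0),390,180),z),4)
K=lambda c,z:np.round(ray("top",px(c,(400,300),165,210),z),4)
S=lambda c,z:np.round(ray("side",px(c,(0,240),290,195),z),4)
lid=np.array([T(c,.07) for c in[(57,27),(188,46),(168,177),(38,157)]]); print("lid",lid,lid.mean(0))
print("hole",T((111,98),.07),S((140,285),.07))
print("tip",T((313,119),.072),S((129,369),.072),"foot S",S((122,462),.014))
print("base r",T((383,70),.014),T((361,232),.014),T((40,188),.014))
print("sideBase",S((24,500),.014),S((222,500),.014),"lidS",[S(c,.07) for c in[(67,317),(203,317),(205,260),(78,257)]])
print("big bore",R((482,57),.02),"outer x",R((444,58),.02),R((519,58),.02))
print("small bore",R((509,241),.02),R((481,242),.02),R((535,242),.02))
print("block holes",K((472,419),.07),K((569,384),.07),"handle top",K((469,366),.219))
E
```

```text
lid [[0.5923 0.1541 0.07  ]
 [0.5784 0.0626 0.07  ]
 [0.4864 0.0758 0.07  ]
 [0.5006 0.1654 0.07  ]] [0.539425 0.114475 0.07    ]
hole [0.5417 0.1157 0.07  ] [0.5424 0.1126 0.07  ]
tip [ 0.5261 -0.0241  0.072 ] [ 0.5224 -0.0187  0.072 ] foot S [ 0.5185 -0.0286  0.014 ]
base r [ 0.5721 -0.076   0.014 ] [ 0.4546 -0.0587  0.014 ] [0.4869 0.1703 0.014 ]
sideBase [ 0.4579 -0.0687  0.014 ] [ 0.5728 -0.0758  0.014 ] lidS [array([0.4898, 0.0625, 0.07  ]), array([0.5782, 0.0583, 0.07  ]), array([0.5933, 0.1555, 0.07  ]), array([0.5033, 0.1647, 0.07  ])]
big bore [ 0.6093 -0.293   0.02  ] outer x [ 0.6087 -0.2654  0.02  ] [ 0.6085 -0.3198  0.02  ]
small bore [ 0.4751 -0.3063  0.02  ] [ 0.4744 -0.2863  0.02  ] [ 0.4743 -0.3248  0.02  ]
block holes [0.4721 0.3471 0.07  ] [0.4961 0.2816 0.07  ] handle top [0.4846 0.3127 0.219 ]
```

Emit:
arm_command([
  {"dp": [44, -15, 13]},
  {"dp": [44, -15, 13]},
  {"dp": [44, -15, 13]},
  {"dp": [44, -15, 13]},
  {"dp": [44, -15, 13]},
], grip=-1, newtons=40)

```text
invalid input at $.plan[0]: expected keys dp, spin
```

Emit:
arm_command([
  {"dp": [44, -15, 13]},
  {"dp": [44, -15, 13]},
  {"dp": [44, -15, 13]},
  {"dp": [44, -15, 13]},
  {"dp": [44, -15, 13]},
])

```text
invalid input at $.plan[0]: expected keys dp, spin
```

```bash
cat >> h.py <<'E'
from scipy.spatial.transform import Rotation as Ro
def to(x,y,z):
    o=manip.get_obs(); M=Ro.from_quat(o["ee_rot"]).as_matrix()
    d=M.T@(np.array([x,y,z])-o["position"])*1000
    print("need dp mm",np.round(d,1),"tool x yaw",round(np.arctan2(M[1,0],M[0,0]),3),"tilt",round(np.arccos(-M[2,2]),4)); print(obs())
E
python3 -c "
from h import *
to(.609,-.2925,.25)
# red lid corner: match side(322,137) with top(178,197)
from scipy.optimize import least_squares
print(least_squares(lambda X:np.r_[proj('side',X)-[322,137],proj('top',X)-[178,197]],[.55,.35,.2]).x)
"
```

```text
need dp mm [ 495.4 -165.7  154.8] tool x yaw 0.3 tilt 0.0001
{'clock': 1.0, 'joint_pos': [1.248, 0.332, -0.065, 1.46, 0.022, 1.35, -0.088], 'position': [0.185, -0.597, 0.405], 'ee_rot': [0.989, 0.149, 0.0, 0.0], 'ft_force': [-0.618, -0.033, 0.23], 'grip_width': 1.002, 'grasp_force': 0.0}
[0.55670229 0.32776343 0.21189201]
```

Emit:
arm_command([
  {"dp": [45, -15, 13], "spin": 0},
  {"dp": [45, -15, 13], "spin": 0},
  {"dp": [45, -15, 13], "spin": 0},
  {"dp": [45, -15, 13], "spin": 0},
  {"dp": [45, -15, 13], "spin": 0},
], grip=-1, newtons=40)

```text
clock: 1.5
position: [0.3787, -0.4577, 0.3395]
ee_rot: [0.989, 0.149, 0.0, 0.0]
ft_force: [1.0, -0.7, -0.3]
grip_width: 1.0
grasp_force: 0.0
```

Emit:
arm_command([
  {"dp": [45, -15, 13], "spin": 0},
  {"dp": [45, -15, 13], "spin": 0},
  {"dp": [45, -15, 13], "spin": 0},
  {"dp": [45, -15, 13], "spin": 0},
  {"dp": [45, -15, 13], "spin": 0},
])

```text
clock: 2.0
position: [0.5716, -0.3197, 0.2743]
ee_rot: [0.989, 0.149, 0.0, 0.0]
ft_force: [0.8, -1.6, 1.0]
grip_width: 0.996
grasp_force: 0.0
```

```bash
python3 -c "
from h import *
to(.609,-.2925,.18)
"
```

```text
need dp mm [ 43.8 -15.   94.4] tool x yaw 0.299 tilt 0.0005
{'clock': 2.0, 'joint_pos': [0.644, 0.506, -0.274, 1.512, 0.145, 1.142, -0.929], 'position': [0.572, -0.32, 0.274], 'ee_rot': [0.989, 0.149, 0.0, 0.0], 'ft_force': [0.821, -1.607, 0.975], 'grip_width': 0.996, 'grasp_force': 0.0}
```

Emit:
arm_command([
  {"dp": [22, -8, 5], "spin": 0},
  {"dp": [22, -7, 15], "spin": 0},
  {"dp": [0, 0, 30], "spin": 0},
  {"dp": [0, 0, 30], "spin": 0},
  {"dp": [0, 0, 20], "spin": 0},
])

```text
clock: 2.5
position: [0.6074, -0.2932, 0.1723]
ee_rot: [0.989, 0.15, -0.001, -0.001]
ft_force: [0.2, -0.7, 0.4]
grip_width: 0.997
grasp_force: 0.0
```

Emit:
arm_command([
  {"dp": [0, 0, 0], "spin": 0},
  {"dp": [0, 0, 0], "spin": 0},
  {"dp": [0, 0, 0], "spin": 0},
  {"dp": [0, 0, 0], "spin": 0},
  {"dp": [0, 0, 0], "spin": 0},
], grip=1, newtons=50)

```text
clock: 3.0
position: [0.6084, -0.2938, 0.1765]
ee_rot: [0.989, 0.149, 0.001, 0.001]
ft_force: [-0.5, -0.4, 5.7]
grip_width: 0.602
grasp_force: 54.2
```

Emit:
arm_command([
  {"dp": [0, 0, 0], "spin": 0},
  {"dp": [0, 0, 0], "spin": 0},
  {"dp": [0, 0, 0], "spin": 0},
])

```text
clock: 3.3
position: [0.6084, -0.2939, 0.1765]
ee_rot: [0.989, 0.149, 0.001, 0.001]
ft_force: [-1.0, 0.2, 6.5]
grip_width: 0.598
grasp_force: 54.2
```

Emit:
arm_command([
  {"dp": [0, 0, -35], "spin": 0},
  {"dp": [0, 0, -45], "spin": 0},
  {"dp": [0, -30, -35], "spin": 0},
  {"dp": [0, -40, 0], "spin": 0},
  {"dp": [0, -45, 0], "spin": 0},
])

```text
clock: 3.8
position: [0.5735, -0.1834, 0.2913]
ee_rot: [0.989, 0.148, 0.001, 0.001]
ft_force: [1.7, 1.7, -2.5]
grip_width: 0.6
grasp_force: 53.8
```

Emit:
arm_command([
  {"dp": [-1, -45, 0], "spin": 0},
  {"dp": [-1, -45, 0], "spin": 0},
  {"dp": [-1, -40, 0], "spin": 0},
  {"dp": [-1, -25, 0], "spin": 0},
  {"dp": [0, -12, 0], "spin": 0},
])

```text
clock: 4.3
position: [0.5199, -0.0228, 0.2901]
ee_rot: [0.989, 0.151, 0.0, 0.0]
ft_force: [0.3, -0.7, -3.4]
grip_width: 0.598
grasp_force: 53.8
```

```bash
python3 -c "
from h import *
a=viewer.camera('top'); b=viewer.camera('side')
cv2.imwrite('pics/top2.png',a); cv2.imwrite('pics/side2.png',b)
to(.521,-.0235,.28)
k=lambda i,x,y,w,h,s:cv2.resize(i[y:y+h,x:x+w],(w*s,h*s),interpolation=cv2.INTER_CUBIC)
o=np.zeros((600,800,3),np.uint8)
o[:400,:400]=k(a,270,180,100,100,4); o[:600,400:800]=k(b,270,130,100,150,4)
cv2.imwrite('pics/comp2.png',o)
"
```

```text
need dp mm [ 0.7 -0.5 10. ] tool x yaw 0.302 tilt 0.0005
{'clock': 4.4, 'joint_pos': [0.346, 0.235, -0.432, 1.854, 0.111, 1.076, -1.398], 'position': [0.521, -0.024, 0.29], 'ee_rot': [0.989, 0.15, 0.0, 0.0], 'ft_force': [-0.796, -0.725, -2.871], 'grip_width': 0.603, 'grasp_force': 53.811}
```

View pics/comp2.png

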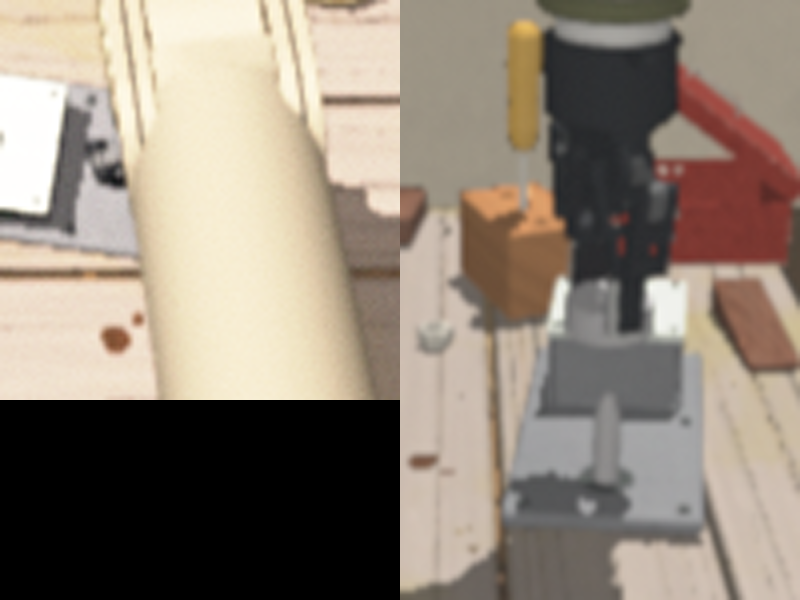

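```bash
python3 -c "
from h import *
q=lambda X:np.round((proj('side',X)-[270,130]+.5)*4-.5+[400,0],1)
c=np.array([.521,-.0235]); zb=.29-.1765
th=np.linspace(0,2*np.pi,73)
for z in(zb,zb+.02):
  P=np.array([q([c[0]+.027*np.cos(t),c[1]+.027*np.sin(t),z]) for t in th]); print(P.min(0),P.max(0),q([*c,z]))
print('tip',q([*c,.072]),'foot',q([*c,.014]))
"
python3 - <<'E'
import cv2
im=cv2.imread('pics/side2.png')
cv2.imwrite('pics/z2.png',cv2.resize(im[195:260,395-0*1:0] if 0 else im[193:262,300:350],(600,828)[::1],interpolation=cv2.INTER_CUBIC)[:600])
E
```

```text
[562.9 310.9] [654.9 348.6] [608.9 329.2]
[563.3 280.2] [656.  316.5] [609.7 297.8]
tip [607.4 392.6] foot [605.3 477.7]
```

View pics/z2.png

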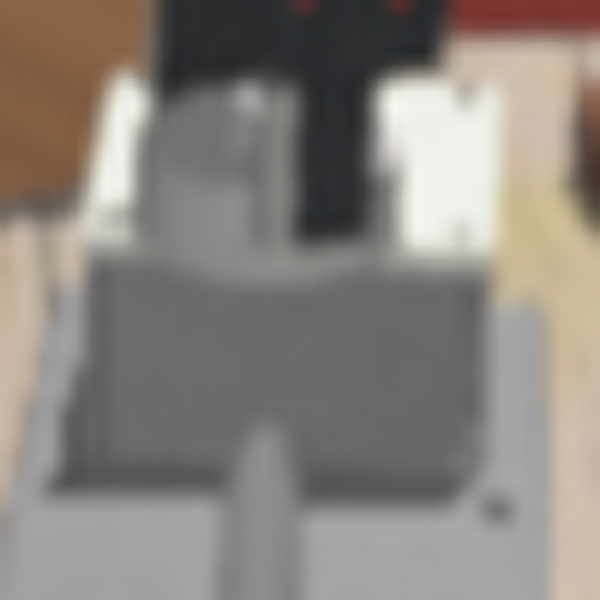

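The zoom shows the ring level in the fingers, its axis at about u=322 and above the post tip (u=322, v=229), as predicted. I'll lower it.

Emit:
arm_command([
  {"dp": [0, 0, 25], "spin": 0},
  {"dp": [0, 0, 15], "spin": 0},
  {"dp": [0, 0, 8], "spin": 0},
  {"dp": [0, 0, 5], "spin": 0},
  {"dp": [0, 0, 0], "spin": 0},
])

```text
clock: 4.9
position: [0.5208, -0.0258, 0.2363]
ee_rot: [0.989, 0.149, -0.0, -0.0]
ft_force: [0.2, -0.7, -2.0]
grip_width: 0.601
grasp_force: 53.8
```

Emit:
arm_command([
  {"dp": [0, -1, 10], "spin": 0},
  {"dp": [0, 0, 10], "spin": 0},
  {"dp": [0, 0, 10], "spin": 0},
  {"dp": [0, 0, 8], "spin": 0},
  {"dp": [0, 0, 0], "spin": 0},
])

```text
clock: 5.4
position: [0.5199, -0.0244, 0.1972]
ee_rot: [0.989, 0.149, -0.001, -0.0]
ft_force: [0.2, -0.1, -2.2]
grip_width: 0.603
grasp_force: 53.8
```

Emit:
arm_command([
  {"dp": [0, 0, 4], "spin": 0},
  {"dp": [0, 0, 2], "spin": 0},
  {"dp": [0, 0, 0], "spin": 0},
])

```text
clock: 5.7
position: [0.5204, -0.0244, 0.1926]
ee_rot: [0.989, 0.149, 0.0, 0.0]
ft_force: [-0.8, -1.0, -2.6]
grip_width: 0.606
grasp_force: 53.8
```

Emit:
arm_command([
  {"dp": [0, 0, 0], "spin": 0},
  {"dp": [0, 0, 0], "spin": 0},
  {"dp": [0, 0, 0], "spin": 0},
  {"dp": [0, 0, 0], "spin": 0},
  {"dp": [0, 0, 0], "spin": 0},
], grip=-1)

```text
clock: 6.2
position: [0.5205, -0.0244, 0.1928]
ee_rot: [0.989, 0.149, 0.0, 0.0]
ft_force: [0.4, -0.0, 0.2]
grip_width: 0.998
grasp_force: 0.0
```

Emit:
arm_command([
  {"dp": [0, 0, -20], "spin": 0},
  {"dp": [0, 0, -40], "spin": 0},
  {"dp": [0, 0, -45], "spin": 0},
  {"dp": [0, 40, 0], "spin": 0},
  {"dp": [0, 45, 0], "spin": 0},
])

```text
clock: 6.7
position: [0.5463, -0.1051, 0.2999]
ee_rot: [0.989, 0.151, 0.002, 0.001]
ft_force: [1.2, -1.0, 1.0]
grip_width: 1.002
grasp_force: 0.0
```

Emit:
arm_command([
  {"dp": [0, 45, 0], "spin": 0},
  {"dp": [0, 45, 0], "spin": 0},
  {"dp": [0, 40, 0], "spin": 0},
  {"dp": [0, 20, 0], "spin": 0},
  {"dp": [0, 0, 0], "spin": 0},
])

```text
clock: 7.2
position: [0.5895, -0.2527, 0.2971]
ee_rot: [0.989, 0.147, -0.0, 0.001]
ft_force: [0.3, 0.2, 0.1]
grip_width: 0.998
grasp_force: 0.0
```

```bash
python3 -c "
from h import *
a=viewer.camera('top'); b=viewer.camera('side')
to(.4745,-.3063,.25)
k=lambda i,x,y,w,h,s:cv2.resize(i[y:y+h,x:x+w],(w*s,h*s),interpolation=cv2.INTER_CUBIC)
o=np.zeros((600,800,3),np.uint8)
o[:240,:400]=k(a,240,190,100,60,4); o[:600,400:800]=k(b,280,170,80,120,5); o[240:600,:400]=k(a,370,180,100,90,4)
cv2.imwrite('pics/comp3.png',o)
"
```

```text
need dp mm [-127.2   21.2   47.4] tool x yaw 0.3 tilt 0.0008
{'clock': 7.3, 'joint_pos': [0.554, 0.457, -0.298, 1.534, 0.14, 1.172, -1.04], 'position': [0.59, -0.249, 0.297], 'ee_rot': [0.989, 0.149, -0.0, -0.0], 'ft_force': [0.353, 0.911, -1.149], 'grip_width': 1.0, 'grasp_force': 0.0}
```

View pics/comp3.png

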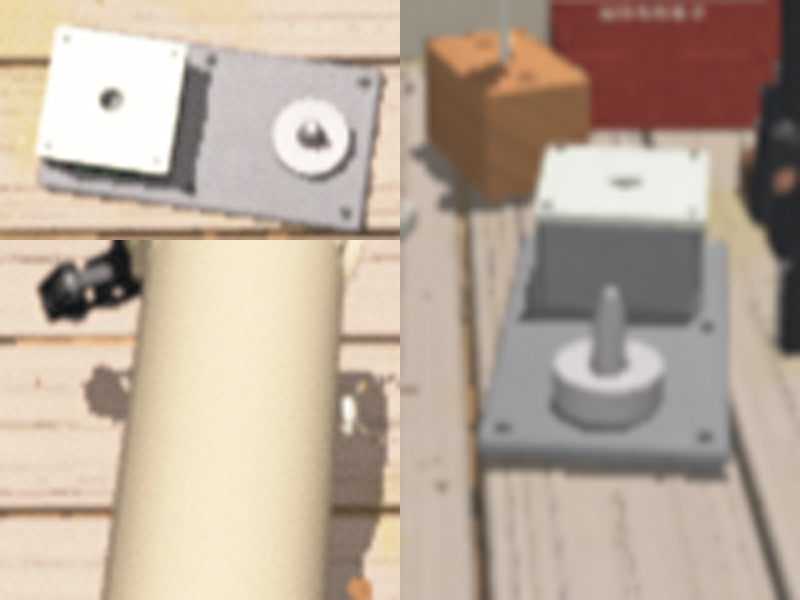

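The large ring sits home on the base around the post (ring centre near crop (312,137)). Next is the small ring.

Emit:
arm_command([
  {"dp": [-32, 5, 10], "spin": 0},
  {"dp": [-38, 7, 20], "spin": 0},
  {"dp": [-35, 6, 20], "spin": 0},
  {"dp": [-22, 3, 10], "spin": 0},
  {"dp": [0, 0, 15], "spin": 0},
])

```text
clock: 7.8
position: [0.4723, -0.3072, 0.2227]
ee_rot: [0.989, 0.148, -0.001, 0.001]
ft_force: [1.3, 0.5, 0.4]
grip_width: 1.0
grasp_force: 0.0
```

Emit:
arm_command([
  {"dp": [0, 0, 20], "spin": 0},
  {"dp": [0, 0, 15], "spin": 0},
  {"dp": [0, 0, 9], "spin": 0},
  {"dp": [0, 0, 0], "spin": 0},
])

```text
clock: 8.2
position: [0.4749, -0.3054, 0.1776]
ee_rot: [0.989, 0.15, -0.001, -0.001]
ft_force: [-0.2, 0.7, -0.1]
grip_width: 0.999
grasp_force: 0.0
```

```bash
python3 -c "
from h import *
to(.4745,-.3063,.178)
"
```

```text
need dp mm [-0.6  0.7 -0.4] tool x yaw 0.301 tilt 0.002
{'clock': 8.2, 'joint_pos': [0.707, 0.453, -0.259, 1.826, 0.145, 0.883, -0.888], 'position': [0.475, -0.305, 0.178], 'ee_rot': [0.989, 0.15, -0.001, -0.001], 'ft_force': [-0.185, 0.694, -0.15], 'grip_width': 0.999, 'grasp_force': 0.0}
```

Emit:
arm_command([
  {"dp": [0, 0, 0], "spin": 0},
  {"dp": [0, 0, 0], "spin": 0},
  {"dp": [0, 0, 0], "spin": 0},
  {"dp": [0, 0, 0], "spin": 0},
  {"dp": [0, 0, 0], "spin": 0},
], grip=1, newtons=40)

```text
clock: 8.7
position: [0.4751, -0.3067, 0.1797]
ee_rot: [0.989, 0.149, 0.001, 0.001]
ft_force: [-1.2, 0.1, 5.8]
grip_width: 0.419
grasp_force: 40.0
```

Emit:
arm_command([
  {"dp": [0, 0, 0], "spin": 0},
  {"dp": [0, 0, 0], "spin": 0},
  {"dp": [0, 0, 0], "spin": 0},
])

```text
clock: 9.0
position: [0.475, -0.3067, 0.1796]
ee_rot: [0.989, 0.149, 0.0, 0.0]
ft_force: [-0.1, 0.6, 6.1]
grip_width: 0.415
grasp_force: 40.0
```

Emit:
arm_command([
  {"dp": [0, 0, -30], "spin": 0},
  {"dp": [0, 0, -45], "spin": 0},
  {"dp": [5, -10, -38], "spin": 0},
  {"dp": [17, -35, 0], "spin": 0},
  {"dp": [20, -42, 0], "spin": 0},
])

```text
clock: 9.5
position: [0.4891, -0.2115, 0.2932]
ee_rot: [0.989, 0.147, 0.001, 0.001]
ft_force: [1.0, 0.1, -1.6]
grip_width: 0.412
grasp_force: 40.7
```

Emit:
arm_command([
  {"dp": [20, -42, 0], "spin": 0},
  {"dp": [20, -42, 0], "spin": 0},
  {"dp": [18, -40, 0], "spin": 0},
  {"dp": [15, -27, 0], "spin": 0},
  {"dp": [10, -16, 0], "spin": 0},
])

```text
clock: 10.0
position: [0.5191, -0.0238, 0.292]
ee_rot: [0.989, 0.151, 0.0, -0.0]
ft_force: [0.4, -0.1, -1.6]
grip_width: 0.411
grasp_force: 40.7
```

```bash
python3 -c "
from h import *
b=viewer.camera('side'); cv2.imwrite('pics/side4.png',b)
to(.5205,-.024,.28)
z=manip.get_obs()['position'][2]-.1776
q=lambda X:np.round((proj('side',X)-[290,170]+.5)*8-.5,1)
c=np.array([.5205,-.024]);th=np.linspace(0,6.28,73)
for h in(z,z+.02):
  P=np.array([q([c[0]+.019*np.cos(t),c[1]+.019*np.sin(t),h]) for t in th]); print(P.min(0),P.max(0))
cv2.imwrite('pics/z4.png',cv2.resize(b[170:245,290:360],None,fx=8,fy=8,interpolation=cv2.INTER_CUBIC))
"
```

```text
need dp mm [ 0.1  2.6 12.1] tool x yaw 0.305 tilt 0.002
{'clock': 10.05, 'joint_pos': [0.375, 0.235, -0.469, 1.853, 0.118, 1.08, -1.404], 'position': [0.52, -0.022, 0.292], 'ee_rot': [0.988, 0.152, 0.001, -0.001], 'ft_force': [-0.276, 3.265, -0.587], 'grip_width': 0.414, 'grasp_force': 40.66}
[192.1 310.5] [321.7 363.6]
[193.  248.7] [323.7 299.7]
```

View pics/z4.png

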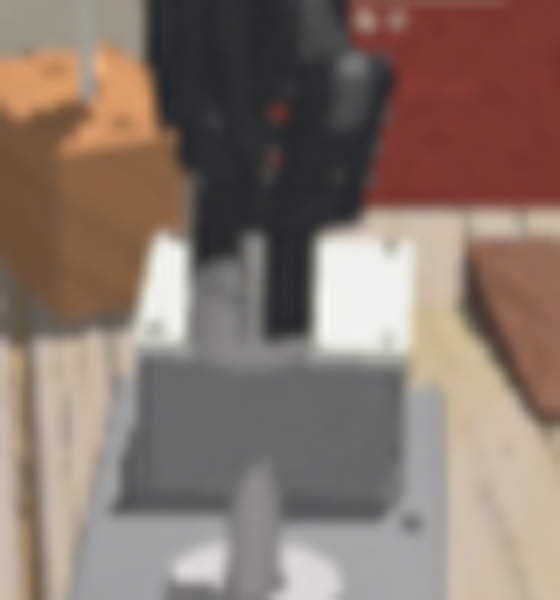

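The small ring is held level, spanning columns 190–320 as predicted, with the post tip at (258,465). I'll lower it.

Emit:
arm_command([
  {"dp": [0, 0, 20], "spin": 0},
  {"dp": [0, 0, 15], "spin": 0},
  {"dp": [0, 0, 5], "spin": 0},
  {"dp": [0, 0, 0], "spin": 0},
])

```text
clock: 10.45
position: [0.5187, -0.0273, 0.2508]
ee_rot: [0.989, 0.149, -0.001, -0.0]
ft_force: [0.1, -0.2, -1.5]
grip_width: 0.412
grasp_force: 40.7
```

```bash
python3 -c "
from h import *
to(.5205,-.024,.215)
"
```

```text
need dp mm [ 2.8 -2.6 35.8] tool x yaw 0.299 tilt 0.002
{'clock': 10.45, 'joint_pos': [0.369, 0.286, -0.456, 1.89, 0.148, 1.001, -1.423], 'position': [0.519, -0.027, 0.251], 'ee_rot': [0.989, 0.149, -0.001, -0.0], 'ft_force': [0.069, -0.165, -1.503], 'grip_width': 0.412, 'grasp_force': 40.654}
```

Emit:
arm_command([
  {"dp": [2, -2, 2], "spin": 0},
  {"dp": [0, 0, 10], "spin": 0},
  {"dp": [0, 0, 10], "spin": 0},
  {"dp": [0, 0, 5], "spin": 0},
  {"dp": [0, 0, 0], "spin": 0},
])

```text
clock: 10.95
position: [0.5203, -0.0244, 0.2238]
ee_rot: [0.989, 0.149, -0.0, -0.0]
ft_force: [0.6, 0.8, -1.8]
grip_width: 0.409
grasp_force: 40.6
```

Emit:
arm_command([
  {"dp": [0, 0, 5], "spin": 0},
  {"dp": [0, 0, 2], "spin": 0},
  {"dp": [0, 0, 0], "spin": 0},
])

```text
clock: 11.25
position: [0.5204, -0.0244, 0.2175]
ee_rot: [0.989, 0.149, -0.0, 0.0]
ft_force: [0.6, 0.3, -1.4]
grip_width: 0.412
grasp_force: 40.6
```

Emit:
arm_command([
  {"dp": [0, 0, 2], "spin": 0},
  {"dp": [0, 0, 0], "spin": 0},
])

```text
clock: 11.45
position: [0.5204, -0.0244, 0.2156]
ee_rot: [0.989, 0.149, -0.0, 0.0]
ft_force: [-0.1, 0.3, -1.1]
grip_width: 0.413
grasp_force: 40.7
```

Emit:
arm_command([
  {"dp": [0, 0, 0], "spin": 0},
  {"dp": [0, 0, 0], "spin": 0},
  {"dp": [0, 0, 0], "spin": 0},
  {"dp": [0, 0, 0], "spin": 0},
  {"dp": [0, 0, 0], "spin": 0},
], grip=-1)

```text
clock: 11.95
position: [0.5204, -0.0244, 0.2158]
ee_rot: [0.989, 0.149, 0.0, 0.0]
ft_force: [0.4, 0.3, -0.1]
grip_width: 0.999
grasp_force: 0.0
```

Emit:
arm_command([
  {"dp": [0, 0, -20], "spin": 0},
  {"dp": [0, 0, -45], "spin": 0},
  {"dp": [0, 0, -45], "spin": 0},
  {"dp": [8, -20, -25], "spin": 0},
  {"dp": [8, -35, -20], "spin": 0},
])

```text
clock: 12.45
position: [0.52, 0.0314, 0.3729]
ee_rot: [0.989, 0.147, 0.001, 0.001]
ft_force: [1.3, 0.3, -0.7]
grip_width: 1.003
grasp_force: 0.0
```

Emit:
arm_command([
  {"dp": [8, -42, -15], "spin": 0},
  {"dp": [8, -42, -15], "spin": 0},
  {"dp": [8, -42, -10], "spin": 0},
  {"dp": [8, -42, 0], "spin": 0},
  {"dp": [5, -35, 0], "spin": 0},
])

```text
clock: 12.95
position: [0.4941, 0.2401, 0.4112]
ee_rot: [0.989, 0.15, 0.001, -0.0]
ft_force: [1.0, -0.3, -0.4]
grip_width: 0.999
grasp_force: 0.0
```

```bash
python3 -c "
from h import *
a=viewer.camera('top'); b=viewer.camera('side')
to(.484,.3135,.3335)
k=lambda i,x,y,w,h,s:cv2.resize(i[y:y+h,x:x+w],(w*s,h*s),interpolation=cv2.INTER_CUBIC)
o=np.zeros((600,800,3),np.uint8)
o[:500,:300]=k(a,225,180,60,100,5); o[:600,300:800]=k(b,270,130,100,120,5); o[:240,:300]=k(a,280,200,75,60,4)
cv2.imwrite('pics/comp5.png',o); cv2.imwrite('pics/side5.png',b)
"
```

```text
need dp mm [ 13.  -69.7  77.6] tool x yaw 0.308 tilt 0.0025
{'clock': 13.05, 'joint_pos': [0.039, 0.223, -0.666, 1.626, 0.139, 1.339, -1.91], 'position': [0.493, 0.243, 0.411], 'ee_rot': [0.988, 0.153, -0.0, -0.001], 'ft_force': [-0.14, -0.187, -0.118], 'grip_width': 0.998, 'grasp_force': 0.0}
```

View pics/comp5.png

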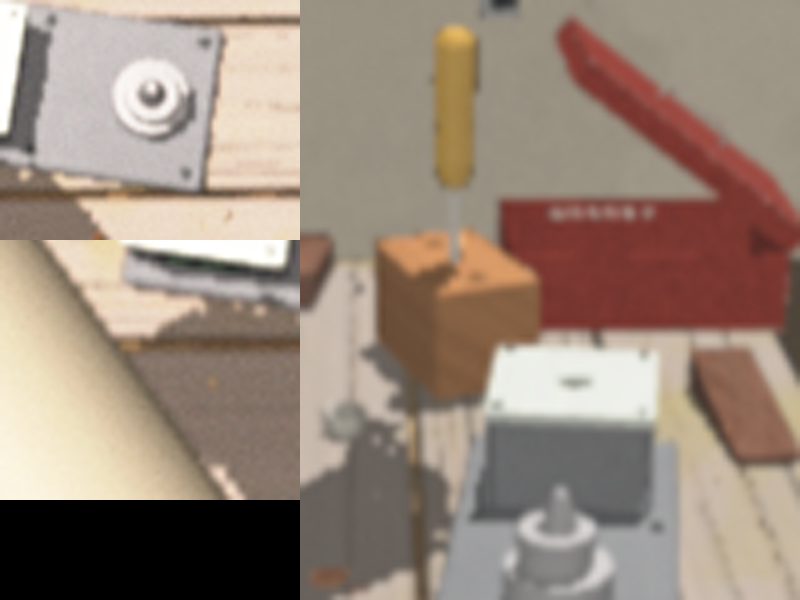

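Both rings are stacked on the post. The handle stands upright with its axis at crop u≈456, and the red lid's corner is clear of the handle. I'll go to it.

Emit:
arm_command([
  {"dp": [5, -25, 0], "spin": 0},
  {"dp": [5, -25, 0], "spin": 0},
  {"dp": [3, -17, 0], "spin": 0},
  {"dp": [0, -3, 0], "spin": 0},
  {"dp": [0, 0, 0], "spin": 0},
])

```text
clock: 13.55
position: [0.4867, 0.3081, 0.4105]
ee_rot: [0.989, 0.15, -0.0, 0.0]
ft_force: [0.1, -0.2, 0.3]
grip_width: 1.002
grasp_force: 0.0
```

```bash
python3 -c "
from h import *
to(.484,.3135,.3335)
f=lambda c:((c[0]-300+.5)/5-.5+270,(c[1]+.5)/5-.5+130)
for c,z in(((456,50),None),((455,180),None)):
  uv=f(c)
  F,cx,cy,R,t=cam('side'); d=R.T@np.array([(uv[0]-cx)/F,(uv[1]-cy)/F,1]); o=-R.T@t
  for y in(.31,.3135): print(y,np.round(o+d*(y-o[1])/d[1],4))
"
```

```text
need dp mm [-0.9 -6.  77. ] tool x yaw 0.3 tilt 0.0005
{'clock': 13.55, 'joint_pos': [-0.073, 0.294, -0.691, 1.557, 0.19, 1.359, -2.053], 'position': [0.487, 0.308, 0.41], 'ee_rot': [0.989, 0.15, -0.0, 0.0], 'ft_force': [0.114, -0.163, 0.342], 'grip_width': 1.002, 'grasp_force': 0.0}
0.31 [0.4857 0.31   0.207 ]
0.3135 [0.4858 0.3135 0.2061]
0.31 [0.4852 0.31   0.1239]
0.3135 [0.4853 0.3135 0.1229]
```

Emit:
arm_command([
  {"dp": [0, -5, 10], "spin": 0},
  {"dp": [0, 0, 25], "spin": 0},
  {"dp": [0, 0, 25], "spin": 0},
  {"dp": [0, 0, 17], "spin": 0},
  {"dp": [0, 0, 0], "spin": 0},
])

```text
clock: 14.05
position: [0.4849, 0.3116, 0.3307]
ee_rot: [0.989, 0.149, -0.002, 0.001]
ft_force: [0.2, 0.3, 0.2]
grip_width: 1.001
grasp_force: 0.0
```

Emit:
arm_command([
  {"dp": [0, 0, 0], "spin": 0},
  {"dp": [0, 0, 0], "spin": 0},
  {"dp": [0, 0, 0], "spin": 0},
  {"dp": [0, 0, 0], "spin": 0},
  {"dp": [0, 0, 0], "spin": 0},
], grip=1, newtons=60)

```text
clock: 14.55
position: [0.4853, 0.3134, 0.3345]
ee_rot: [0.989, 0.149, 0.001, -0.0]
ft_force: [0.5, -0.8, 4.6]
grip_width: 0.328
grasp_force: 58.7
```

Emit:
arm_command([
  {"dp": [0, 0, 0], "spin": 0},
  {"dp": [0, 0, 0], "spin": 0},
  {"dp": [0, 0, 0], "spin": 0},
])

```text
clock: 14.85
position: [0.4854, 0.3134, 0.3345]
ee_rot: [0.989, 0.149, 0.001, -0.0]
ft_force: [-0.7, -0.3, 4.9]
grip_width: 0.329
grasp_force: 58.7
```

Emit:
arm_command([
  {"dp": [0, 0, -12], "spin": 0},
  {"dp": [0, 0, -20], "spin": 0},
  {"dp": [0, 0, -25], "spin": 0},
  {"dp": [0, 0, -25], "spin": 0},
  {"dp": [0, 0, -10], "spin": 0},
])

```text
clock: 15.35
position: [0.4851, 0.3136, 0.4285]
ee_rot: [0.989, 0.149, 0.001, -0.001]
ft_force: [-0.1, 0.0, -1.4]
grip_width: 0.326
grasp_force: 59.2
```

Emit:
arm_command([
  {"dp": [0, 30, 0], "spin": 0},
  {"dp": [0, 40, 0], "spin": 0},
  {"dp": [-1, 45, 0], "spin": 0},
  {"dp": [-1, 40, 0], "spin": 0},
  {"dp": [-1, 30, 0], "spin": 0},
])

```text
clock: 15.85
position: [0.5374, 0.1326, 0.4252]
ee_rot: [0.989, 0.148, -0.0, 0.0]
ft_force: [0.9, 1.1, -1.0]
grip_width: 0.325
grasp_force: 59.4
```

Emit:
arm_command([
  {"dp": [-1, 15, 0], "spin": 0},
  {"dp": [-1, 5, 0], "spin": 0},
  {"dp": [0, 0, 0], "spin": 0},
  {"dp": [0, 0, 0], "spin": 0},
])

```text
clock: 16.25
position: [0.5404, 0.1178, 0.4257]
ee_rot: [0.989, 0.151, -0.0, -0.0]
ft_force: [0.9, 0.1, -0.3]
grip_width: 0.324
grasp_force: 59.4
```

```bash
python3 -c "
from h import *
b=viewer.camera('side'); cv2.imwrite('pics/side6.png',b)
to(.541,.1145,.425)
p=np.array(manip.get_obs()['position']); tip=p-[0,0,.3285]
q=lambda X:np.round((proj('side',X)-[290,120]+.5)*7-.5,1)
print('tip pred',q(tip),'shaft top',q(tip+[0,0,.1]),'hole',q([.541,.1145,.07]))
cv2.imwrite('pics/z6.png',cv2.resize(b[120:205,290:360],None,fx=7,fy=7,interpolation=cv2.INTER_CUBIC))
"
```

```text
need dp mm [-0.4  3.3  0.7] tool x yaw 0.303 tilt 0.0006
{'clock': 16.3, 'joint_pos': [0.214, 0.212, -0.587, 1.598, 0.119, 1.368, -1.655], 'position': [0.54, 0.118, 0.426], 'ee_rot': [0.989, 0.151, -0.0, -0.0], 'ft_force': [-0.182, 0.134, -1.181], 'grip_width': 0.325, 'grasp_force': 59.358}
tip pred [240.6 534.4] shaft top [247.1 286. ] hole [241.3 602.3]
```

View pics/z6.png

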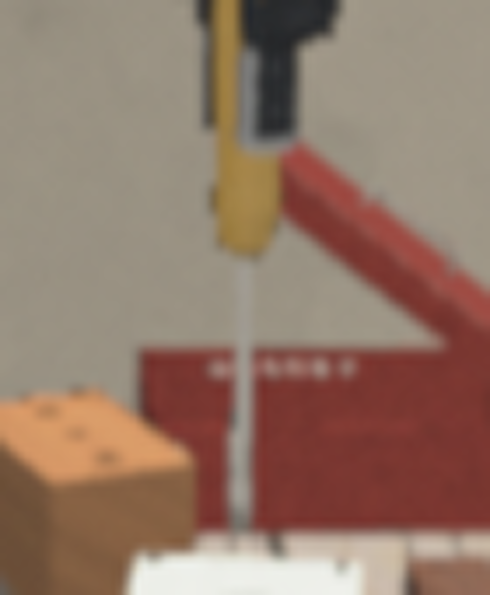

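The blade tip is at crop (239,530), straight over the lid hole column (241), and the tool is upright. I'll lower it to just above the lid and check.

Emit:
arm_command([
  {"dp": [0, 3, 10], "spin": 0},
  {"dp": [0, 0, 8], "spin": 0},
  {"dp": [0, 0, 2], "spin": 0},
  {"dp": [0, 0, 0], "spin": 0},
])

```text
clock: 16.7
position: [0.5416, 0.1131, 0.405]
ee_rot: [0.989, 0.149, -0.001, -0.0]
ft_force: [0.7, 0.6, -0.3]
grip_width: 0.326
grasp_force: 59.4
```

```bash
python3 -c "
from h import *
to(.541,.1145,.3885)
"
```

```text
need dp mm [-0.2 -1.5 16.5] tool x yaw 0.3 tilt 0.0012
{'clock': 16.7, 'joint_pos': [0.218, 0.224, -0.583, 1.628, 0.126, 1.329, -1.655], 'position': [0.542, 0.113, 0.405], 'ee_rot': [0.989, 0.149, -0.001, -0.0], 'ft_force': [0.673, 0.596, -0.288], 'grip_width': 0.326, 'grasp_force': 59.358}
```

Emit:
arm_command([
  {"dp": [0, -1, 5], "spin": 0},
  {"dp": [0, 0, 5], "spin": 0},
  {"dp": [0, 0, 5], "spin": 0},
  {"dp": [0, 0, 3], "spin": 0},
  {"dp": [0, 0, 0], "spin": 0},
])

```text
clock: 17.2
position: [0.5414, 0.1139, 0.3871]
ee_rot: [0.989, 0.149, -0.0, 0.0]
ft_force: [1.1, -0.3, -1.9]
grip_width: 0.324
grasp_force: 59.4
```

Emit:
arm_command([
  {"dp": [0, 0, 4], "spin": 0},
  {"dp": [0, 0, 3], "spin": 0},
  {"dp": [0, 0, 3], "spin": 0},
  {"dp": [0, 0, 2], "spin": 0},
  {"dp": [0, 0, 0], "spin": 0},
])

```text
clock: 17.7
position: [0.5416, 0.114, 0.3757]
ee_rot: [0.989, 0.149, 0.0, 0.0]
ft_force: [0.1, -0.1, 2.0]
grip_width: 0.325
grasp_force: 59.4
```

Emit:
arm_command([
  {"dp": [0, 0, 2], "spin": 0},
  {"dp": [0, 0, 2], "spin": 0},
  {"dp": [0, 0, 1], "spin": 0},
  {"dp": [0, 0, 0], "spin": 0},
])

```text
clock: 18.1
position: [0.5419, 0.1143, 0.3722]
ee_rot: [0.989, 0.149, 0.001, 0.0]
ft_force: [-1.7, -0.7, 12.5]
grip_width: 0.326
grasp_force: 60.8
```

Emit:
arm_command([
  {"dp": [0, 0, 0], "spin": 0},
  {"dp": [0, 0, 0], "spin": 0},
  {"dp": [0, 0, 0], "spin": 0},
  {"dp": [0, 0, 0], "spin": 0},
  {"dp": [0, 0, 0], "spin": 0},
])

```text
clock: 18.6
position: [0.5418, 0.1143, 0.3722]
ee_rot: [0.989, 0.149, 0.001, 0.0]
ft_force: [-1.7, 0.4, 11.9]
grip_width: 0.324
grasp_force: 60.8
```

```bash
python3 -c "
from h import *
print(obs()); print(manip.hand_in())
"
```

```text
{'clock': 18.6, 'joint_pos': [0.213, 0.247, -0.581, 1.673, 0.142, 1.261, -1.669], 'position': [0.542, 0.114, 0.372], 'ee_rot': [0.989, 0.149, 0.001, 0.0], 'ft_force': [-1.65, 0.411, 11.947], 'grip_width': 0.324, 'grasp_force': 60.764}
the job is handed in; nothing more can be done
None
```

I handed the job in at 18.6 s; no verdict came back: both rings look home on the post in the pictures, and the gripped screwdriver is pressing the button with about 13 N, which puts it at its stop.

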